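# Lower the bench magnifier on its ratchet stand

### The job

Bring the magnifier down over its circuit board: on the stand with the round lens, press the pawl's thumb tab down to free the ratchet, then push the arm down by its pad, past the teeth, all the way to its lower stop. Leave the pawl out and the arm down, and do not disturb the lamp stand or the other things on the bench.

Things in the scene. Friction and masses are not known exactly. Their poses are not given: they have to be found in the camera images.
- lens_stand: Fixed stand with the round magnifier lens. Sizes in mm. Origin: on the table below the arm's pivot (135 up, axis along y). x axis: from pawl side (-x, nearer the robot) to head side; z up. Base plate x -90 to 260, 90 wide, 12 thick; two upright cheeks, 44 wide over both, 152 high, with the arm's toothed wheel (radius 55) between. A circuit board is fixed under the head.
- lens_arm (a joint): That stand's arm, rad: 0 = up, sloping 0.65 rad upward to +x; grows downward; 0.65 = level, lower stop. Starts 0 to 0.1. Bar 20 wide, 12 thick, 145 long, then a white lens ring 100 across, centre 190 from the pivot. Blocked by 0.15 while the pawl is in the teeth; else it goes down against friction (2 to 6 N at the pad) and stays where left.
- lens_pad (a point): Centre of the top of the arm's push pad: black plate 34 (along the bar) x 28 mm, parallel to the bar, 95 mm along it from the pivot, its top 12 mm above the bar's middle line. Swings with the arm: about 200 mm above the table at the start, 147 when down. The head begins 45 mm farther along.
- lens_pawl (a joint): That stand's pawl, rad: 0 = nose in the teeth, 0.3 = fully out (stop); grows as its tab is pressed down. Clears the teeth from about 0.16. Starts 0 to 0.03. Stiff pivot (about 2 N on the tab), no spring: stays where left. Pivot 44 mm to the stand's -x, 75 mm above the table.
- lens_tab (a point): Centre of the top of the pawl's thumb tab: level black plate 28 (x) x 24 (y) x 6 mm, 120 mm from the stand's origin along -x, 123 mm above the table; sinks about 23 mm when fully pressed. The pawl's upright nose, 138 mm high, stands 54 mm from it towards the wheel (less 18 mm when pressed).
- lamp_stand: Fixed stand with the rectangular lamp head, else like the other; leave alone. Sizes in mm. Origin: on the table below the arm's pivot (135 up, axis along y). x axis: from pawl side (-x, nearer the robot) to head side; z up. Base plate x -90 to 260, 90 wide, 12 thick; two upright cheeks, 44 wide over both, 152 high, with the arm's toothed wheel (radius 55) between. A circuit board is fixed under the head.
- lamp_arm (a joint): That stand's arm, rad: 0 = up, sloping 0.65 rad upward to +x; grows downward; 0.65 = level, lower stop. Starts 0 to 0.1. Bar 20 wide, 12 thick, 145 long, then a white box 90 x 120 x 16. Blocked by 0.15 while the pawl is in the teeth; else it goes down against friction (2 to 6 N at the pad) and stays where left.
- lamp_pad (a point): Centre of the top of the arm's push pad: black plate 34 (along the bar) x 28 mm, parallel to the bar, 95 mm along it from the pivot, its top 12 mm above the bar's middle line. Swings with the arm: about 200 mm above the table at the start, 147 when down. The head begins 45 mm farther along.
- lamp_pawl (a joint): That stand's pawl, rad: 0 = nose in the teeth, 0.3 = fully out (stop); grows as its tab is pressed down. Clears the teeth from about 0.16. Starts 0 to 0.03. Stiff pivot (about 2 N on the tab), no spring: stays where left. Pivot 44 mm to the stand's -x, 75 mm above the table.
- lamp_tab (a point): Centre of the top of the pawl's thumb tab: level black plate 28 (x) x 24 (y) x 6 mm, 120 mm from the stand's origin along -x, 123 mm above the table; sinks about 23 mm when fully pressed. The pawl's upright nose, 138 mm high, stands 54 mm from it towards the wheel (less 18 mm when pressed).
- spool: Bystander: solder spool standing, 48 across, 40 high; origin centre of underside.
- bottle: Bystander: amber bottle, 36 across, 85 high; origin centre of underside, z axis up.
- jar: Bystander: white jar, 60 across, 50 high; origin centre of underside.
- tray: Bystander: grey open parts tray 110 x 80 x 28; origin centre of underside.
- driver: Bystander: screwdriver lying, 170 long, along its x.
- brush: Bystander: brush lying, 160 long, along its x.
- tweezers: Bystander: steel tweezers lying flat, about 120 long, along its x, 5 high.

How it is judged:
By the outcome, as a careful person would: the job done as asked, in the order asked, and still so for the second after the job is handed in, with the robot touching nothing.
It also fails if it takes over 40 s, if anything falls off the work surface, if the arm or the gripper's body presses on something with over 40 N, if the wrist force passes 120 N, or if a joint passes its speed limit or range.

### The arm

A 7-joint arm with a two-finger parallel gripper is mounted at the origin on the work surface. World frame = base frame: x ahead of the robot, y to its left, z up, the work surface at z = 0. Lengths are in m, angles in rad, forces in N, time in s.
With the tool pointing down it reaches from about 0.425 to 0.925 m from the base axis. Payload 6.8 kg.
Tool frame: the origin (TCP) lies where the fingers leave the gripper's body, on its centre line; the fingertips stand 73 mm ahead of it and the grasp point (between the pads) lies 54 mm ahead of it; z points along the fingers, y is the direction in which the jaws open and shut (so a half turn about z gives the same grasp; the last joint's range is limited). The gripper opens to 85 mm and grips with 20 to 120 N. Pads are 22 mm wide; open, the fingers measure 114 mm over their backs; the gripper's body (76 mm by 85 mm) begins 54 mm behind the grasp point. The pads swing forward as they close: fully open they stand 13 mm farther back than shut.
Start: joints at [-1.283, 0.477, 0.022, 1.555, -0.011, 1.109, -0.083], TCP at [0.26, 0.623, 0.304] pointing down, gripper open.
Joint ranges: [-2.96, 2.96], [-0.34, 2.1], [-1.41, 1.46], [0.24, 2.44], [-1.37, 4.51], [0.17, 1.92], [-2.96, 2.96]. Speed limits (rad/s): [2.39, 2.39, 3.14, 3.14, 3.14, 3.14, 3.14].

### API

Orientations are given as a unit quaternion [x, y, z, w].
In Python, from station import r, hand, state, eyes, hand_in, spotter gives the robot as it stands. Calls block until the motion is done:
- r.move_to(position, orientation): joint-space move of the TCP to a pose.
- r.move_linear(position, rotation=None, max_speed=0.15): straight line of the TCP; rotation=None keeps the orientation; max_speed is the mean speed in m/s.
- r.set_joints(angles): joint-space move.
- hand.set_gripper(opening, squeeze=None): finger opening in m; squeeze is the grip in N (None keeps the last); returns when the fingers have stopped.
- r.dwell(seconds).
- r.ik(position, orientation): joint angles nearest the present ones, or None.
- state(): the state.
- eyes.camera(name): name is "scene" or "top" or "wrist"; returns the picture (420x560x3 uint8, blue, green, red); there is no depth.
- eyes.camera_params(name): a dict with "fx", "fy", "cx", "cy" (pixels), "cam_to_world" (4x4, takes a point from camera to world coordinates); the wrist camera has in their place "tool_from_camera" (4x4, takes a point from camera to tool coordinates, whose origin is the TCP and whose axes are the flange's). Camera axes: x right, y down, z forward; pixel columns grow to the right and rows downward; lengths in m; the calibration is good to about 2 mm. A picture is of the moment at which its call begins: read the wrist's pose just before it. camera_params takes no time and is no camera call.
A pose or a line that the arm cannot do raises r.PlanningError and nothing moves.
- hand_in(): hands the job in, once; it reports no verdict.
Trained networks look in the newest picture that a camera, given by its name, has taken for a name from the list of things; names that differ only in an ending like _2 or _b are one class to them, and where a whole thing is asked for, a point or a joint stands for the part that bears it (a point fixed in the world has none). Each returns a list of dicts, best first, with "p" (0 to 1); they miss things now and then, are a little off and sometimes report something else, mostly with a low value. They report only what shows in the picture. A call takes as long as a camera call.
- spotter.cut_out(name, camera): "region" (420x560 bool, what is visible of it) and "position" ([column, row] in pixels, amid what is visible of it).
The state is a dict: "time_s": time; "joint_pos": joint angles; "joint_velocities": joint speeds; "joint_efforts": joint torques, N m; "tool_pos": TCP position; "tcp_rot": TCP orientation; "wrist_force": force on the tool from outside, world axes, zero at the start; "torque": the same for the moment, N m; "grip_width": finger opening in m.
Only numpy, scipy, OpenCV 4.12 (cv2) and the standard library are available. Lean on these libraries where they do the work, as an engineer would, in place of code of your own. Each camera call takes 0.05 s, during which the arm holds its last target. There are 200 camera calls.

## Working session

There is one attempt and no reset: what is moved stays moved. The work goes in short steps, each a Python script; the robot and the scene stay as the last script left them, time stands still between calls to the robot, and variables do not carry over. Pictures are saved under pics/ and viewed, about 8 in all and at most 12, crops included, and the job is handed in when it is done.

```bash
mkdir -p pics; ls; python3 - <<'E'
from station import r, hand, state, eyes, hand_in, spotter
import cv2,numpy as np
for c in ("scene","top"):
    im=eyes.camera(c); cv2.imwrite(f"pics/{c}1.png",im)
    p=eyes.camera_params(c); print(c,p["fx"],p["cx"],p["cy"],np.round(p["cam_to_world"],3).tolist())
    for n in ("lens_stand","lens_arm","lens_pad","lens_pawl","lens_tab","lamp_stand","lamp_tab","lamp_pad"):
        d=spotter.cut_out(n,c); print(n,[(round(x["p"],2),np.round(x["position"],1).tolist(),int(x["region"].sum())) for x in d[:3]])
s=state();print(s["time_s"],s["tool_pos"],s["tcp_rot"],s["wrist_force"])
print(eyes.camera_params("wrist"))
E
```

```text
pics
scene 500.7883509842695 279.56756376384453 209.15683757994645 [[0.799, 0.397, -0.451, 1.078], [0.601, -0.547, 0.583, -0.695], [-0.015, -0.737, -0.676, 0.907], [0.0, 0.0, 0.0, 1.0]]
lens_stand [(0.81, [264.3, 286.6], 8712)]
lens_arm [(0.89, [270.8, 241.9], 2608), (0.53, [390.8, 161.0], 460)]
lens_pad [(0.88, [270.9, 245.8], 2576)]
lens_pawl [(0.88, [198.7, 239.6], 346)]
lens_tab [(0.85, [196.8, 237.1], 398)]
lamp_stand [(0.96, [364.1, 188.5], 5984)]
lamp_tab [(0.48, [309.0, 149.8], 259)]
lamp_pad [(0.76, [383.7, 141.0], 1864), (0.36, [158.1, 373.1], 2557)]
top 414.27411537853055 285.5201629797805 209.2891243564449 [[0.028, -0.994, 0.104, 0.485], [-1.0, -0.026, 0.016, -0.006], [-0.013, -0.105, -0.994, 1.085], [0.0, 0.0, 0.0, 1.0]]
lens_stand [(0.66, [369.0, 191.6], 6002), (0.65, [294.5, 275.0], 301)]
lens_arm [(0.6, [375.1, 161.0], 2809)]
lens_pad [(0.89, [375.6, 162.5], 2686)]
lens_pawl [(0.55, [375.6, 279.0], 224), (0.38, [290.9, 192.0], 172)]
lens_tab [(0.67, [374.9, 277.8], 279)]
lamp_stand [(0.83, [188.9, 173.2], 6884)]
lamp_tab [(0.62, [189.8, 266.3], 255)]
lamp_pad [(0.86, [178.8, 149.7], 3432)]
0.9 [0.26026419 0.62284536 0.30394724] [1.96634517e-01 9.80476855e-01 5.86280632e-05 1.84780962e-06] [-0.23204807 -0.46418505  0.53827108]
{'fx': 337.5629164996497, 'fy': 337.5629164996497, 'cx': 278.6490089196033, 'cy': 209.2440314354902, 'tool_from_camera': array([[-4.38159207e-04, -9.52549039e-01, -3.04384848e-01,
         7.80827646e-02],
       [ 9.99999699e-01, -2.22550168e-04, -7.43036745e-04,
         6.29324014e-05],
       [ 6.40038039e-04, -3.04385082e-01,  9.52548850e-01,
        -7.12621922e-02],
       [ 0.00000000e+00,  0.00000000e+00,  0.00000000e+00,
         1.00000000e+00]])}
```

View pics/scene1.png

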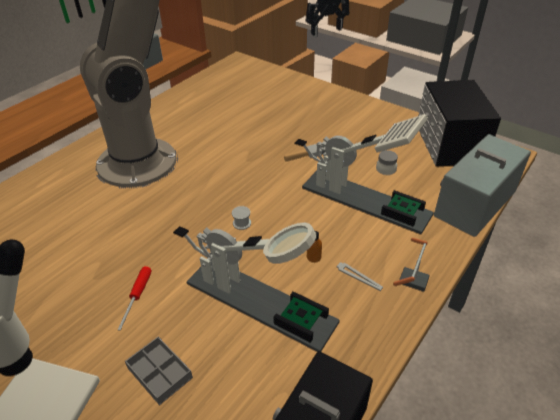

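View pics/top1.png

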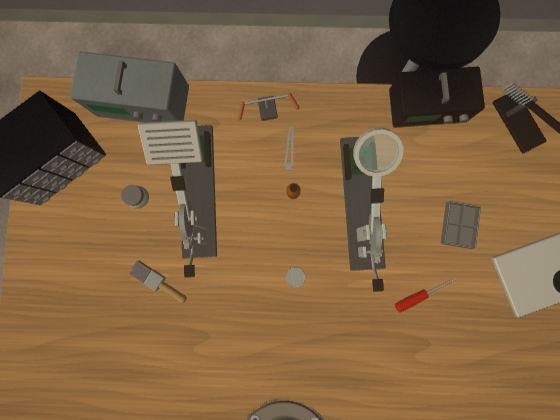

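The lens stand is the nearer one in the scene view: its tab is at about (181,232) and its pad at about (254,241). In the top view they are at about (377,285) and (377,196). Next I'll triangulate the black plates.

```bash
cat > h.py <<'E'
from station import r, hand, state, eyes, hand_in, spotter
import cv2,numpy as np
from scipy.spatial.transform import Rotation as R
def ray(c,uv):
    p=eyes.camera_params(c); M=np.array(p["cam_to_world"])
    d=M[:3,:3]@[(uv[0]-p["cx"])/p["fx"],(uv[1]-p["cy"])/p["fy"],1]
    return M[:3,3],d/np.linalg.norm(d)
def tri(obs):
    A=0;b=0
    for c,uv in obs:
        o,d=ray(c,uv);P=np.eye(3)-np.outer(d,d);A=A+P;b=b+P@o
    x=np.linalg.solve(A,b)
    return x,[np.linalg.norm(np.cross(x-ray(c,uv)[0],ray(c,uv)[1])) for c,uv in obs]
def proj(c,X):
    p=eyes.camera_params(c); q=np.linalg.inv(np.array(p["cam_to_world"]))@np.r_[X,1]
    return np.array([p["cx"]+p["fx"]*q[0]/q[2],p["cy"]+p["fy"]*q[1]/q[2]])
def dark(im,uv,th=40,w=14):
    u,v=map(int,uv); m=np.zeros(im.shape[:2],np.uint8)
    m[v-w:v+w,u-w:u+w]=(im.max(2)<th)[v-w:v+w,u-w:u+w]
    n,l,s,c=cv2.connectedComponentsWithStats(m)
    k=1+np.argmax(s[1:,4]); return c[k],s[k]
E
python3 - <<'E'
from h import *
P={}
for n,a in {"tab":{"scene":(181,232),"top":(377,285)},"pad":{"scene":(254,241),"top":(377,196)}}.items():
    o=[]
    for c,uv in a.items():
        im=cv2.imread(f"pics/{c}1.png")
        q,s=dark(im,uv); print(n,c,q,s); o.append((c,q))
    P[n],e=tri(o); print(n,P[n],e)
d=P["pad"]-P["tab"]; print(np.arctan2(d[1],d[0]),np.hypot(*d[:2]))
ims=[]
for c,x in (("scene",(160,180,340,360)),("top",(330,110,430,310))):
    im=cv2.imread(f"pics/{c}1.png"); ims.append(cv2.resize(im[x[1]:x[3],x[0]:x[2]],None,fx=2 if c=="scene" else 2.5,fy=2 if c=="scene" else 2.5,interpolation=cv2.INTER_CUBIC))
h=max(i.shape[0] for i in ims)
cv2.imwrite("pics/crop.png",np.hstack([cv2.copyMakeBorder(i,0,h-i.shape[0],0,0,0) for i in ims]))
E
```

```text
tab scene [180.68571429 231.44285714] [174 228  14   8  70]Traceback (most recent call last):
  File "<stdin>", line 7, in <module>
  File "h.py", line 21, in dark
    k=1+np.argmax(s[1:,4]); return c[k],s[k]
        ~~~~~~~~~^^^^^^^^^
    return _wrapfunc(a, 'argmax', axis=axis, out=out, **kwds)
    return bound(*args, **kwds)
ValueError: attempt to get argmax of an empty sequence
```

```bash
sed -i 's/    u,v=map(int,uv); /    u,v=map(int,uv); th=int(im.max(2)[v-3:v+4,u-3:u+4].min())+22; /' h.py
python3 - <<'E'
from h import *
P={}
for n,a in {"tab":{"scene":(181,232),"top":(377,285)},"pad":{"scene":(254,241),"top":(377,196)}}.items():
    o=[]
    for c,uv in a.items():
        im=cv2.imread(f"pics/{c}1.png")
        q,s=dark(im,uv,w=12); print(n,c,q,s,im[uv[1],uv[0]]); o.append((c,q))
    P[n],e=tri(o); print(n,P[n],e)
d=P["pad"]-P["tab"]; print(np.arctan2(d[1],d[0]),np.hypot(*d[:2]))
ims=[]
for c,x in (("scene",(160,180,340,360)),("top",(330,110,430,310))):
    im=cv2.imread(f"pics/{c}1.png"); ims.append(cv2.resize(im[x[1]:x[3],x[0]:x[2]],None,fx=2.5,fy=2.5,interpolation=cv2.INTER_CUBIC))
h=max(i.shape[0] for i in ims)
cv2.imwrite("pics/crop.png",np.hstack([cv2.copyMakeBorder(i,0,h-i.shape[0],0,0,0) for i in ims]))
E
```

```text
tab scene [180.64788732 231.3943662 ] [174 228  14   8  71] [22 22 22]
tab top [377.54621849 284.6302521 ] [373 279  11  12 119] [30 41 53]
tab [ 0.41891627 -0.20559511  0.12138755] [np.float64(0.0005662967377864997), np.float64(0.0005662967377863975)]
pad scene [251.89130435 241.20652174] [244 237  17   9  92] [23 23 22]
pad top [376.55675676 195.34054054] [370 188  14  15 185] [33 44 52]
pad [ 0.6141932  -0.187642    0.19462054] [np.float64(0.00027515079460108084), np.float64(0.0002751507946008768)]
0.09167894063657771 0.1961004632722136
```

View pics/crop.png

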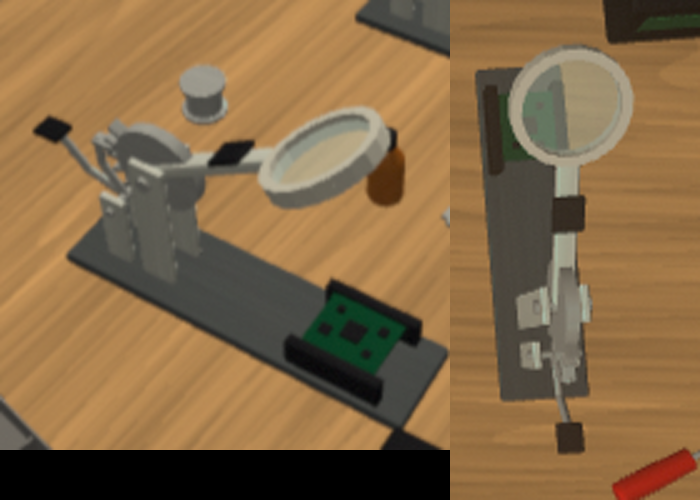

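The triangulation fits the given geometry: the tab is at z 0.121, and the pad's height and the 196 mm tab-to-pad distance both imply an arm angle of about 0.1 and a yaw of 0.092. Next: go over high, shut the gripper and press the tab, checking the force as it goes.

```bash
cat >> h.py <<'E'
PSI=0.0917; c_,s_=np.cos(PSI),np.sin(PSI)
EX=np.array([c_,s_,0]); EY=np.array([-s_,c_,0]); EZ=np.array([0,0,1.])
TAB=np.array([0.4189,-0.2056,0.1214])
ORG=TAB+0.120*EX; ORG[2]=0
Q=R.from_matrix(np.c_[-EX,EY,-EZ]).as_quat()
TIP=0.073
def tcp(x,z,y=0): return ORG+x*EX+y*EY+(z+TIP)*EZ   # tip at stand x,z
def st():
    s=state(); f=np.array(s["wrist_force"]); return s,f
E
python3 - <<'E'
from h import *
for p in (tcp(-.122,.23),tcp(-.13,.095),tcp(.07,.24),tcp(.095,.14)): print(np.round(r.ik(p,Q),2) if r.ik(p,Q) is not None else None)
s,f=st(); q0=s["tcp_rot"]
r.move_linear([0.25,0.5,0.45],max_speed=.3)
hand.set_gripper(0.0)
r.move_to(tcp(-.122,.30),Q)
r.move_linear(tcp(-.122,.145),max_speed=.12)
s,f=st(); print(s["time_s"],s["tool_pos"],f,s["grip_width"],np.round(s["joint_pos"],2))
cv2.imwrite("pics/w2.png",np.hstack([cv2.resize(eyes.camera("wrist"),(400,300)),cv2.resize(eyes.camera("scene")[150:320,120:347],(400,300))]))
E
```

```text
[-0.61  0.19  1.07  2.09 -0.21  0.97  2.24]
[-0.34  0.44  0.83  2.22 -0.52  0.69  2.52]
[-0.29  0.47  0.69  1.68 -0.33  1.11  2.16]
[-0.15  0.58  0.49  1.7  -0.33  0.94  2.13]
6.475 [ 0.41727055 -0.20596597  0.21855356] [ 0.04877388 -0.42371134  0.02252013] -0.0005904518072577286 [-0.25  0.29  0.69  2.16 -0.27  0.77  2.27]
```

View pics/w2.png

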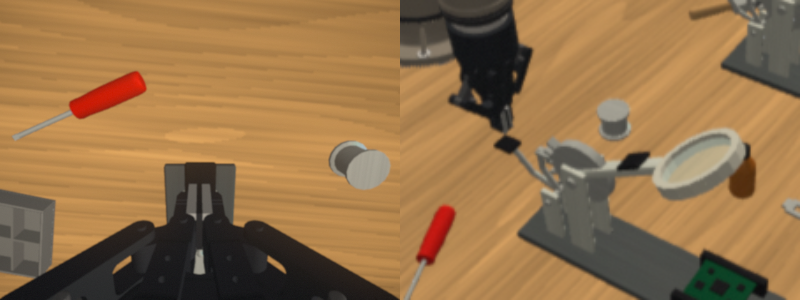

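The scene crop shows the closed tips just above the tab, and the wrist view shows the tab under the fingers. Pressing along the tab's arc.

```bash
python3 - <<'E'
from h import *
f0=st()[1]
def P(a,over=0):
    x0,z0=-.076,.0465; return tcp(-.044+x0*np.cos(a)-z0*np.sin(a)-.001, .075+z0*np.cos(a)+x0*np.sin(a)-over)
r.move_linear(P(0,-.004),max_speed=.08)
for a,o in [(a,0) for a in np.arange(.03,.31,.03)]+[(.3,k*.001) for k in range(1,7)]:
    r.move_linear(P(a,o),max_speed=.05)
    s,f=st(); print(round(a,2),o,np.round(f-f0,1),round(s["tool_pos"][2]-TIP,4),round(s["time_s"],2))
    if (f-f0)[2]>14: break
cv2.imwrite("pics/w3.png",cv2.resize(eyes.camera("scene")[150:320,120:347],(680,510)))
E
```

```text
0.03 0 [-0.7  0.4 -0.5] 0.1191 7.24
0.06 0 [-1.   1.  -0.5] 0.1168 7.49
0.09 0 [-0.6  1.1 -0.7] 0.1144 7.74
0.12 0 [-0.4  0.5 -0.6] 0.1119 7.99
0.15 0 [-0.7  1.7 -1.3] 0.1095 8.24
0.18 0 [-0.7  0.8 -0.4] 0.107 8.49
0.21 0 [-0.9  1.4  0.4] 0.1045 8.74
0.24 0 [-1.7  1.2 -0.6] 0.102 8.99
0.27 0 [-2.   1.9  7.3] 0.0999 9.24
0.3 0 [-7.2  4.3 25.9] 0.0985 9.49
```

View pics/w3.png

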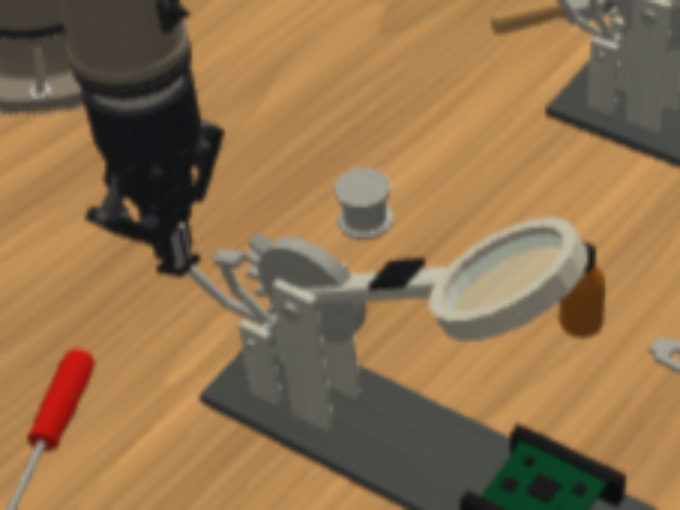

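The tab reached its stop: the force jumped at z≈0.0985, against 0.100 expected, and the nose has swung clear of the wheel at about (230,260). Now the pad.

```bash
python3 - <<'E'
from h import *
p=np.array(st()[0]["tool_pos"]); p[2]=.32
r.move_linear(p,max_speed=.15)
def P(t,over=0):
    return tcp(.095*np.cos(t)-.012*np.sin(t), .135+.095*np.sin(t)+.012*np.cos(t)+.011*np.tan(t)-over)
r.move_linear(P(.55,-.06),max_speed=.2)
r.move_linear(P(.55,-.012),max_speed=.12)
cv2.imwrite("pics/s4.png",eyes.camera("scene")); eyes.camera("top")
f0=st()[1]; print(f0)
for t,o in [(t,.0) for t in np.arange(.55,-.01,-.05)]+[(0,k*.001) for k in range(1,9)]:
    r.move_linear(P(max(t,0),o),max_speed=.06)
    s,f=st(); print(round(t,2),o,np.round(f-f0,1),round(s["tool_pos"][2]-TIP,4),round(s["time_s"],2))
    if np.linalg.norm(f-f0)>(18 if t>.04 else 25): break
im=eyes.camera("scene"); cv2.imwrite("pics/s5.png",cv2.resize(im[150:360,120:400],(800,600)))
E
```

```text
[ 0.12854514 -0.18344285 -0.18161047]
0.55 0.0 [-0.4  0.4  0.3] 0.2011 12.88
0.5 0.0 [0.3 0.8 0.4] 0.197 13.12
0.45 0.0 [-1.   0.4  0.5] 0.1921 13.38
0.4 0.0 [-0.9 -0.9 -0.2] 0.1873 13.62
0.35 0.0 [-0.4  0.7 -0.2] 0.1824 13.88
0.3 0.0 [-0.   0.2  0.2] 0.1775 14.12
0.25 0.0 [ 0.6 -0.1  0.4] 0.1725 14.38
0.2 0.0 [-0.3  0.4 -0.5] 0.1674 14.62
0.15 0.0 [ 0.3  0.2 -0.2] 0.1623 14.88
0.1 0.0 [-0.9  1.3 -0.7] 0.1571 15.12
0.05 0.0 [ 0.6 -0.4 -0.9] 0.1518 15.38
-0.0 0.0 [ 0.5 -0.9  1.9] 0.1468 15.62
0 0.001 [-1.2  0.7  7.3] 0.1467 15.88
0 0.002 [-4.2  2.6 12.4] 0.1466 16.12
0 0.003 [-6.4  2.3 19.5] 0.1465 16.38
0 0.004 [-8.1  3.9 25.4] 0.1464 16.62
```

View pics/s5.png

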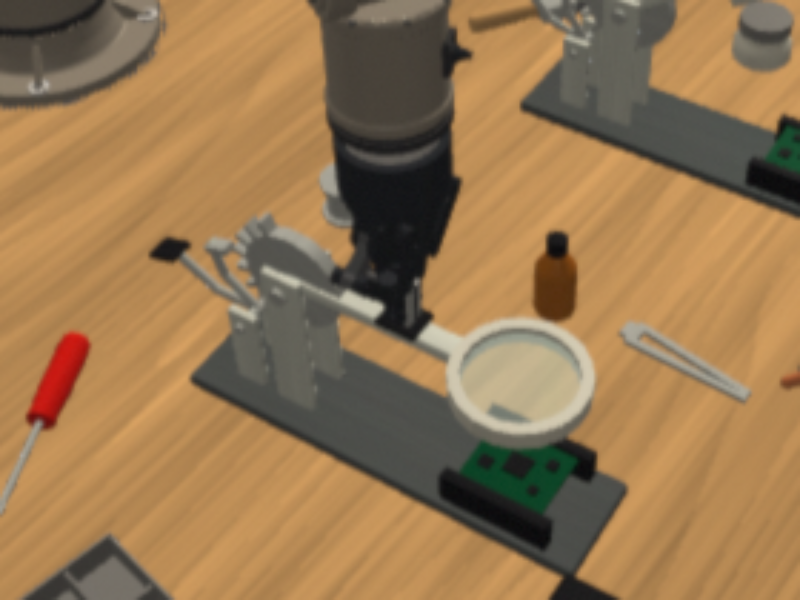

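The arm is level over the board, with a hard stop at z 0.1465, and the pawl is still out. I'll retract straight up, then verify.

```bash
python3 - <<'E'
from h import *
p=np.array(st()[0]["tool_pos"]); p[2]=.40
r.move_linear(p,max_speed=.15)
r.move_to([0.45,0.0,0.42],Q)
r.dwell(.3)
a=eyes.camera("scene"); b=eyes.camera("top"); cv2.imwrite("pics/top6.png",b)
o=[]
q,s=dark(a,proj("scene",tcp(.095,.147)-[0,0,TIP])); print(q,s); q2,s2=dark(b,proj("top",tcp(.095,.147)-[0,0,TIP])); print(q2,s2)
print("pad",tri([("scene",q),("top",q2)]),"expect",tcp(.095,.147-TIP))
e=tcp(-.131,.100-TIP); q,s=dark(a,proj("scene",e)); q2,s2=dark(b,proj("top",e)); print(s,s2)
print("tab",tri([("scene",q),("top",q2)]),"expect",e)
s,f=st(); print(s["time_s"],f)
cv2.imwrite("pics/f6.png",np.hstack([a,b])[:, :]); cv2.imwrite("pics/f6.png",cv2.resize(np.vstack([a,b]),(450,600)) if 0 else cv2.resize(np.hstack([a,b]),(800,300)))
E
```

```text
[260.95172414 261.45517241] [252 255  19  14 145]
[371.75543478 189.95108696] [365 182  14  16 184]
pad (array([ 0.63339247, -0.18642906,  0.14642362]), [np.float64(0.0003867352169695774), np.float64(0.0003867352169695535)]) expect [ 0.63299668 -0.18591212  0.147     ]
[174 234  11   7  51] [371 282  10  12 103]
tab (array([ 0.41022132, -0.20606346,  0.09834036]), [np.float64(2.8968711885044363e-05), np.float64(2.896871188532483e-05)]) expect [ 0.40794622 -0.20660729  0.1       ]
19.475 [-0.48832833  0.84751307  0.62195111]
```

View pics/f6.png

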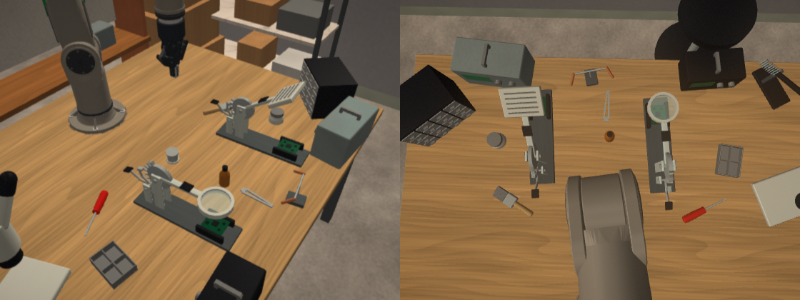

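Pad and tab are where they should be, the lamp and bystanders haven't moved, and the robot is clear. Handing in.

```bash
python3 -c "
from station import hand_in; print(hand_in())"
```

```text
the job is handed in; nothing more can be done
None
```

The magnifier is down over its circuit board with the pawl left out, and I've handed the job in. I pressed the pawl's tab first, then pushed the arm down by its pad. Each push ended at a firm stop, with about 26 N on the tab and 27 N on the pad. The robot then backed off, and the last check was at 19.5 s of the 40 s allowed.

**Last checks, from two camera views:**
- **Pad:** it sits at z = 0.146 m, against 0.147 m expected when fully down.
- **Tab:** it is at z = 0.098 m, against about 0.100 m expected when fully pressed. Its position is also about 2 mm off sideways, so both differences are within measuring error.
- **Lamp stand and bench items:** they look unmoved in the final pictures. In the final top view the robot arm hides the spot where the jar or spool stood, but the scene view shows it still in place.

Nothing failed or disagreed beyond those small differences. The wrist force read about 1 N after the robot backed off, which is no contact.

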